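# Try the new roller spring of an upturned power feeder

## Task

The power feeder for the wood machines lies on its back on two timber bearers with its three black rubber feed rollers upwards, and the end roller next to the wide gearbox casing has just had a new spring. Try it: with the fingertips on top of that roller press it gently down by about a centimetre, not as far as its stop, keep it down for about a second, then let it spring back up and take the hand well clear. Do not touch the other two rollers, do not pinch the roller, and leave the tools and parts on and around the feeder where they lie.

Things in the scene. Friction and masses are not known exactly. Their poses are not given: they have to be found in the camera images.
- feeder: The power feeder: tan cast trough (x -104 to 24, y -225 to 135 mm, walls up to z = 135 mm) on bearers, too heavy to move, at any angle on the bench. Origin on the bench top under the middle of its outline; z up. The rollers stand in a row along its y axis at x = -40, y = +80, -25, -130 mm; the gearbox casing is its +y end and the motor lies along its +x side.
- gearbox (a point): Centre of the flat top of the wide tan gearbox casing across the feeder's +y end (x -105 to +140, y 135 to 217, top at z = 140 mm); a black knob sticks out of its end face. Axes as the feeder's.
- motor (a point): Middle of the dark green finned motor that lies level along the feeder's y beside the housing, about 108 mm across, 205 mm long; its terminal box is the highest part, z = 159 mm. Axes as the feeder's.
- roller_a: The roller to press: the end roller next to the gearbox casing. Black rubber tyre 76 mm in diameter, 45 mm wide. Origin at the middle of the tyre on its axle; its x axis is the axle (level, the feeder's x); it turns on it with a slight drag. At rest the axle is 150 mm and the tyre's top 188 mm above the bench, the highest part of the feeder; 17 mm clear of the casing, 29 mm of the next roller.
- roller_b: The middle roller, the same as roller_a, 105 mm from it axle to axle; leave alone. Origin at the middle of the tyre on its axle.
- roller_c: The far end roller, the same as roller_a, 210 mm from it; leave alone. Origin at the middle of the tyre on its axle.
- swing_a (a joint): Angle (rad) of roller_a's sprung arm: 0 at rest, fully up; grows as the roller is pressed down, 0.26 at the lower stop. The axle is 75 mm from the pivot, so 0.08 is 6 mm down, 0.133 is 10 mm, 0.26 is 19 mm. Pressing on top takes about 3 N to start, 6 N at 10 mm, 9 N at the stop; the axle shifts less than 5 mm along the feeder's y. It springs back up by itself.
- swing_b (a joint): The same for roller_b, 0 at rest.
- swing_c (a joint): The same for roller_c, 0 at rest.
- wrench: Steel spanner 140 mm long, lying on top of the gearbox casing (z = 140 mm) along its length; leave alone. Origin under its middle.
- collar: Steel shaft collar, 36 mm across, 22 mm high, standing on the gearbox casing; leave alone. Origin at the centre of its underside.
- spare: Spare rubber roller lying on its flat side on the bench in front of (-x of) the housing, 76 mm across, 45 mm high; leave alone. Origin at the centre of its underside.
- can: Grey grease can, 64 mm across, 75 mm high, on the bench in front of (-x of) the housing; leave alone. Origin at the centre of its underside.
- handwheel: Cast aluminium three-spoke handwheel lying on the bench, 172 mm across, with an upright black handle 85 mm high; leave alone. Origin at the centre of its underside.
- clamp_screw: Clamp screw with a black hub and a steel cross bar 150 mm long, lying on the bench; leave alone. Origin under its middle.
- screwdriver: Screwdriver 200 mm long lying on the bench; leave alone. Origin under its middle.
- push_block: Wooden push block, 200 x 70 mm sole with a raised grip, 68 mm high, on the bench; leave alone. Origin at the centre of its underside.

How it is judged:
By the outcome, as a careful person would: the job done as asked, in the order asked, and still so for the second after the job is handed in, with the robot touching nothing.
It also fails if it takes over 32 s, if anything falls off the work surface, if the arm or the gripper's body presses on something with over 40 N, if the wrist force passes 120 N, or if a joint passes its speed limit or range.

## Robot

A 6-joint arm with a two-finger parallel gripper is mounted at the origin on the work surface. World frame = base frame: x ahead of the robot, y to its left, z up, the work surface at z = 0. Lengths are in mm, angles in rad, forces in N, time in s.
With the tool pointing down it reaches from about 350 to 850 mm from the base axis. Payload 8.1 kg.
Tool frame: the origin (TCP) lies between the finger pads; the fingertips stand 8 mm ahead of it and the grasp point (between the pads) lies 11 mm behind it; z points along the fingers, y is the line along which they close (so a half turn about z gives the same grasp; the last joint's range is limited). The gripper opens to 85 mm and grips with 20 to 120 N. Pads are 22 mm wide; open, the fingers measure 114 mm over their backs; the gripper's body (76 mm by 85 mm) begins 54 mm behind the grasp point. The pads swing forward as they close: fully open they stand 13 mm farther back than shut.
Start: joints at [-1.432, 0.13, 1.488, -0, 1.523, -0.085], TCP at [133.182, -585.037, 239.292] pointing down, gripper open.
Joint ranges: [-2.96, 2.96], [-0.89, 2.26], [0.02, 2.5], [-1.34, 4.48], [0, 2.73], [-2.66, 2.66]. Speed limits (rad/s): [2.39, 2.39, 2.79, 3.14, 3.14, 3.14].

## Interface

Orientations are given as a rotation vector (axis times angle).
In Python, from cell import ctrl gives the robot as it stands.
- The arm moves only by the tool step_arm, never from a script. Its argument "rows" is a list of rows, each an object with "delta_pos": the shift along the tool's x, y, z in units of 500 mm (1.0 is 500 mm), a list of three; "turn": the turn, a rotation vector about the tool's x, y, z in units of 5 degrees (1.0 is 5 degrees), a list of three. In form: [{"delta_pos": [x, y, z], "turn": [wx, wy, wz]}, ...]. A call has exactly 10 rows; each row shifts and turns the commanded pose from where the row before left it, along the tool's axes as they then stand; what a row does not reach is not made up. A row lasts 1/12 s, in which the tool goes at most 41.7 mm and 7.16 degrees, less where a joint would pass 70% of its speed; a pose out of reach is approached as far as the arm can. A call with a number of a shift or a turn outside -1 to 1 is refused whole. A call with a gripper value outside its range is refused whole. "grip" is the closure in counts, from 0 (fully open) to 255 (shut), set as the call begins (left out, the last holds). The fingers move at their own pace and stop on an object; "squeeze" is the grip in N (left out, the last holds). Time passes only in rows, so rows that do not move let the fingers close, or fill a call up. It gives the time, the measured TCP pose, the force, the opening and the grip force at its end, in the units of the state.
- ctrl.sense(): the state, without advancing time (a new reading comes with each control period).
- ctrl.get_image(name): name is "scene" or "top"; returns the picture (480x640x3 uint8, red, green, blue); there is no depth.
- ctrl.calibration(name): a dict with "camera_matrix" (3x3 intrinsics, pixels), "cam_to_world" (4x4, takes a point from camera to world coordinates). Camera axes: x right, y up, looking along -z (the intrinsics and any distortion apply to the point x, -y, -z); pixel columns grow to the right and rows downward; lengths in mm; the calibration is good to about 2 mm. A picture is of the moment at which its call begins. calibration takes no time and is no camera call.
- ctrl.close_job(): hands the job in; it is judged then, once.
Trained networks look in the newest picture that a camera, given by its name, has taken for a name from the list of things; names that differ only in an ending like _2 or _b are one class to them, and where a whole thing is asked for, a point or a joint stands for the part that bears it (a point fixed in the world has none). Each returns a list of dicts, best first, with "conf" (0 to 1); they miss things now and then, are a little off and sometimes report something else, mostly with a low value. They report only what shows in the picture. A call takes as long as a camera call.
- ctrl.spot_in(target, camera): "box" ([left, top, right, bottom] in pixels, round what is visible of it).
The state is a dict: "time": time; "q": joint angles; "qd": joint speeds; "joint_efforts": joint torques, N m; "eef_pos": TCP position; "ee_rot": TCP orientation; "force": force on the tool from outside, world axes, zero at the start; "wrist_torque": the same for the moment, N m; "opening": opening from 0.0 (shut) to 1.0 (fully open); "gripper_force": force on a finger pad.
Only numpy, scipy, OpenCV 4.12 (cv2) and the standard library are available. Lean on these libraries where they do the work, as an engineer would, in place of code of your own. Each camera call takes 0.05 s, during which the arm holds its last target. There are 200 camera calls.

## Working session

There is one attempt and no reset: what is moved stays moved. The work goes in short steps, Python scripts to look and compute and a tool call to move; the robot and the scene stay as the last step left them, time stands still between calls to the robot, and variables do not carry over. Pictures are saved under pics/ and viewed, at most 10 in all, crops included, and the job is handed in when it is done.

Besides the shell and the picture viewer there is one more tool, called after "Call:" as a command line: name --argument value ..., lists and objects as JSON in quotes. step_arm: Moves the arm, as the interface text tells. Its arguments: {"type":"object","properties":{"rows":{"type":"array"},"grip":{"type":"number"},"squeeze":{"type":"number"}},"required":["rows"]}

```bash
mkdir -p pics; cat > h.py <<'E'
import numpy as np,cv2
from cell import ctrl
def ray(cam,u,v,z):
    c=ctrl.calibration(cam);K=np.array(c["camera_matrix"]);T=np.array(c["cam_to_world"])
    d=np.linalg.inv(K)@[u,v,1];d=T[:3,:3]@[d[0],-d[1],-d[2]];o=T[:3,3]
    return o+d*(z-o[2])/d[2]
def proj(cam,p):
    c=ctrl.calibration(cam);K=np.array(c["camera_matrix"]);T=np.array(c["cam_to_world"])
    q=T[:3,:3].T@(np.array(p)-T[:3,3]);q=K@[q[0],-q[1],-q[2]];return q[:2]/q[2]
E
python3 - <<'E'
from h import *
for n in("top","scene"):
    im=ctrl.get_image(n);cv2.imwrite(f"pics/{n}1.png",im[:,:,::-1]);c=ctrl.calibration(n);print(n,c.keys(),np.round(np.array(c["cam_to_world"])[:3,3]))
    for t in("roller_a","gearbox","motor","feeder","wrench","collar","spare"):
        for r in ctrl.spot_in(t,n)[:4]:
            print(t,np.round(r["box"]),round(r["conf"],2))
s=ctrl.sense();print(s["time"],s["eef_pos"],s["ee_rot"],s["opening"],s["force"])
E
```

```text
top dict_keys(['camera_matrix', 'cam_to_world']) [ 282.   -6. 1619.]
roller_a [269. 217. 288. 245.] 0.91
roller_a [282. 294. 304. 319.] 0.91
roller_a [276. 253. 296. 281.] 0.9
gearbox [314. 182. 330. 198.] 0.16
motor [249. 177. 350. 343.] 0.74
feeder [248. 178. 348. 346.] 0.74
wrench [257. 193. 305. 212.] 0.68
spare [227. 251. 253. 273.] 0.84
scene dict_keys(['camera_matrix', 'cam_to_world']) [1166. -480. 1016.]
roller_a [319. 166. 355. 203.] 0.94
roller_a [356. 192. 392. 226.] 0.93
roller_a [285. 150. 317. 186.] 0.92
roller_a [294. 164. 357. 204.] 0.28
gearbox [265. 148. 320. 188.] 0.73
gearbox [257. 150. 440. 312.] 0.65
gearbox [333. 159. 357. 181.] 0.57
motor [258. 147. 439. 312.] 0.92
feeder [257. 150. 435. 313.] 0.82
wrench [369. 215. 419. 260.] 0.82
collar [366. 258. 381. 278.] 0.68
collar [260. 144. 439. 314.] 0.53
spare [384. 192. 401. 204.] 0.46
0.8 [ 133.17345856 -585.03513529  239.29380647] [3.12194016e+00 3.50711840e-01 4.39902620e-05] 1.0033970527555458 [-0.57362688 -0.27599257  0.12914817]
```

View pics/top1.png

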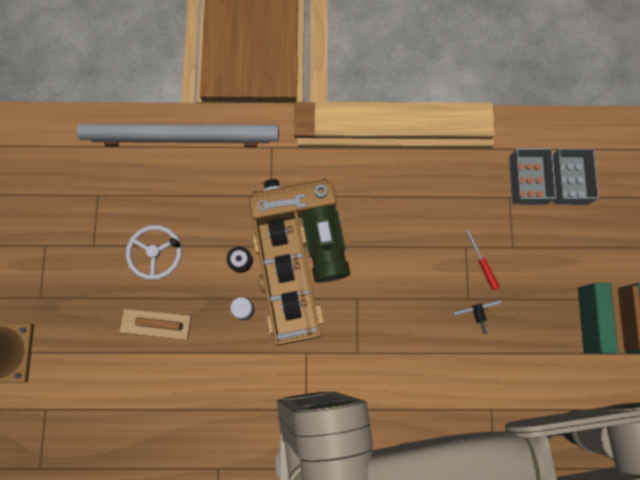

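View pics/scene1.png

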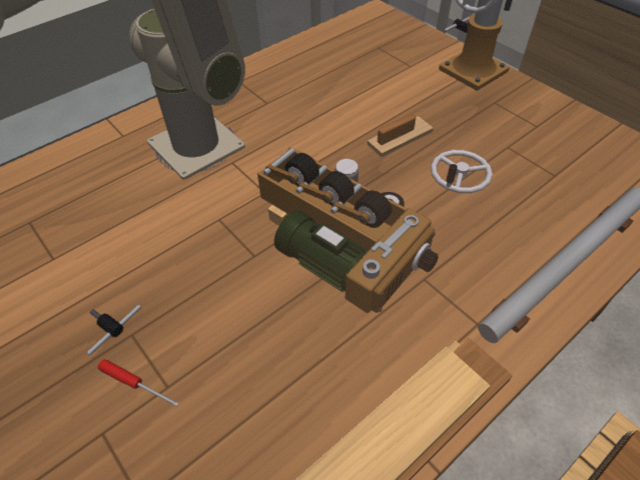

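The top view shows the feeder at about (295,260) with the gearbox casing at its upper end. Roller_a is at top (278,231), and at (373,209) in the scene view. The rollers run down and to the right to (293,306), and the spanner and collar lie on the casing.

```bash
cat > fit.py <<'E'
from h import *
from scipy.optimize import least_squares
obs={"top":[(278.5,231),(286,267),(293,306.5)],"scene":[(374,209),(337,184.5),(301,168)]}
# box centres of the projected cylinder
def boxc(cam,c,th):
    a=np.linspace(0,2*np.pi,24);R=np.array([[np.cos(th),-np.sin(th)],[np.sin(th),np.cos(th)]])
    P=[]
    for x in(-22.5,22.5):
        for t in a:
            xy=R@[x,38*np.cos(t)];P.append(proj(cam,[c[0]+xy[0],c[1]+xy[1],150+38*np.sin(t)]))
    P=np.array(P);return (P.min(0)+P.max(0))/2
def cent(p):
    x,y,th=p;R=np.array([[np.cos(th),-np.sin(th)],[np.sin(th),np.cos(th)]])
    return [np.array([x,y])+R@[-40,v] for v in(80,-25,-130)]
def res(p,cams=("top","scene")):
    return np.concatenate([boxc(k,c,p[2])-o for k in cams for c,o in zip(cent(p),obs[k])])
g=[ray("top",*o,150)[:2] for o in obs["top"]];d=g[0]-g[2];th=np.arctan2(d[1],d[0])-np.pi/2
R=np.array([[np.cos(th),-np.sin(th)],[np.sin(th),np.cos(th)]]);p0=[*(g[1]-R@[-40,-25]),th]
print(np.round(g),np.linalg.norm(d))
for cams in(("top",),("scene",),("top","scene")):
    s=least_squares(res,p0,args=(cams,));print(cams,np.round(s.x,3),np.round(s.fun,1),np.round(cent(s.x),1).tolist())
p=s.x;th=p[2];R=np.array([[np.cos(th),-np.sin(th)],[np.sin(th),np.cos(th)]])
for cam in("top","scene"):
    im=cv2.imread(f"pics/{cam}1.png");im=cv2.resize(im,None,fx=4,fy=4,interpolation=cv2.INTER_CUBIC)
    def P(x,y,z):
        q=proj(cam,[*(p[:2]+R@[x,y]),z]);return tuple(int(v) for v in np.round(q*4+1.5))
    cv2.polylines(im,[np.array([P(-105,135,140),P(140,135,140),P(140,217,140),P(-105,217,140)])],True,(255,0,255),1)
    cv2.polylines(im,[np.array([P(-104,-225,135),P(24,-225,135),P(24,135,135),P(-104,135,135)])],True,(255,255,0),1)
    for y in(80,-25,-130):
        for x in(-62.5,-17.5):cv2.polylines(im,[np.array([P(x,y+38*np.cos(t),150+38*np.sin(t)) for t in np.linspace(0,6.28,30)])],True,(0,255,0),1)
    u,v=(200,165) if cam=="top" else (250,140)
    cv2.imwrite(f"pics/{cam}_fit.png",im[v*4:v*4+600+(100 if 0 else 0),u*4:u*4+800])
E
python3 fit.py
python3 - <<'E'
from h import *
from scipy.spatial.transform import Rotation as Ro
s=ctrl.sense();print(np.round(Ro.from_rotvec(s["ee_rot"]).as_matrix(),3))
E
```

```text
[[636. 112.]
 [534.  89.]
 [424.  69.]] 216.38311931373713
('top',) [563.728  55.765  -1.369] [ 0.3  0.7 -0.2  0.9 -0.1 -1.5] [[634.1, 111.0], [531.2, 89.9], [428.3, 68.9]]
[[ 0.975  0.222  0.   ]
 [ 0.222 -0.975 -0.   ]
 [ 0.     0.    -1.   ]]Traceback (most recent call last):
  File "fit.py", line 21, in <module>
    s=least_squares(res,p0,args=(cams,));print(cams,np.round(s.x,3),np.round(s.fun,1),np.round(cent(s.x),1).tolist())
    return func(*args, **kwargs)
    result = trf(vector_fun.fun, vector_fun.jac, x0, f0, J0, lb, ub, ftol, xtol,
                 gtol, max_nfev, x_scale, loss_function, tr_solver,
                 tr_options.copy(), verbose, callback=callback_wrapped)
    return trf_no_bounds(
        fun, jac, x0, f0, J0, ftol, xtol, gtol, max_nfev, x_scale,
        loss_function, tr_solver, tr_options, verbose, callback=callback)
    f_new = fun(x_new)
    self._update_fun()
    ~~~~~~~~~~~~~~~~^^
    self.f = self.fun_wrapped(xp_copy(self.x))
             ~~~~~~~~~~~~~~~~^^^^^^^^^^^^^^^^^
    return np.atleast_1d(self.fun(x))
                         ~~~~~~~~^^^
    return self.f(x, *self.args, **self.kwargs)
           ~~~~~~^^^^^^^^^^^^^^^^^^^^^^^^^^^^^^
  File "fit.py", line 16, in res
    return np.concatenate([boxc(k,c,p[2])-o for k in cams for c,o in zip(cent(p),obs[k])])
                           ~~~~^^^^^^^^^^
  File "fit.py", line 10, in boxc
    xy=R@[x,38*np.cos(t)];P.append(proj(cam,[c[0]+xy[0],c[1]+xy[1],150+38*np.sin(t)]))
                                   ~~~~^^^^^^^^^^^^^^^^^^^^^^^^^^^^^^^^^^^^^^^^^^^^^^
  File "h.py", line 8, in proj
    c=ctrl.calibration(cam);K=np.array(c["camera_matrix"]);T=np.array(c["cam_to_world"])
ValueError: time passes only in moves, steps and waits
```

Calling calibration too often is refused, so I'll cache it.

```bash
python3 - <<'E'
s=open('h.py').read()
s=s.replace("ctrl.calibration(cam)","cal(cam)").replace("def ray","from functools import cache\n@cache\ndef cal(n): return ctrl.calibration(n)\ndef ray",1)
open('h.py','w').write(s)
E
python3 fit.py
```

```text
[[636. 112.]
 [534.  89.]
 [424.  69.]] 216.38311931373713
('top',) [563.728  55.765  -1.369] [ 0.3  0.7 -0.2  0.9 -0.1 -1.5] [[634.1, 111.0], [531.2, 89.9], [428.3, 68.9]]
('scene',) [557.742  66.733  -1.375] [-1.  -2.2 -0.4  2.3  1.5  0.2] [[628.4, 121.5], [525.4, 101.1], [422.4, 80.7]]
('top', 'scene') [561.829  60.854  -1.37 ] [-1.5  1.3 -2.1  1.5 -2.  -0.8 -1.6 -0.1 -1.3  4.4  0.4  2.3] [[632.2, 116.0], [529.3, 95.1], [426.5, 74.1]]
```

View pics/top_fit.png

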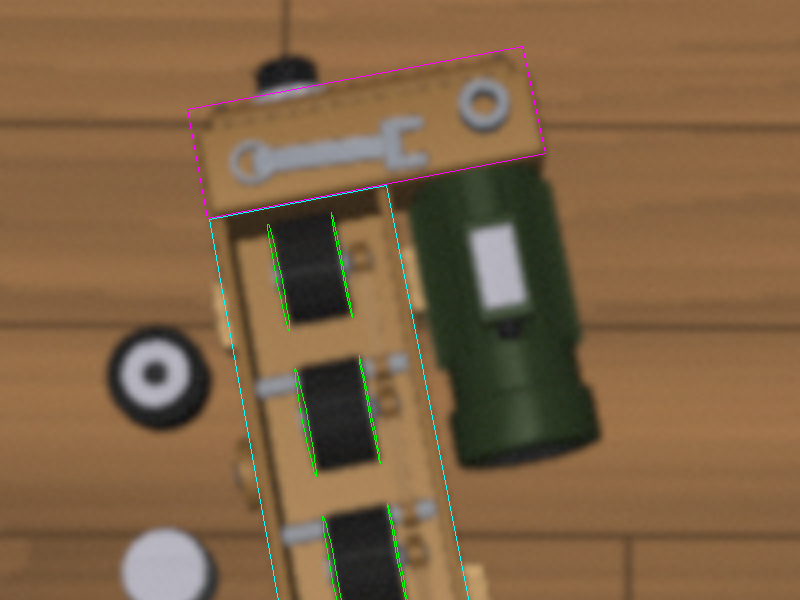

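View pics/scene_fit.png

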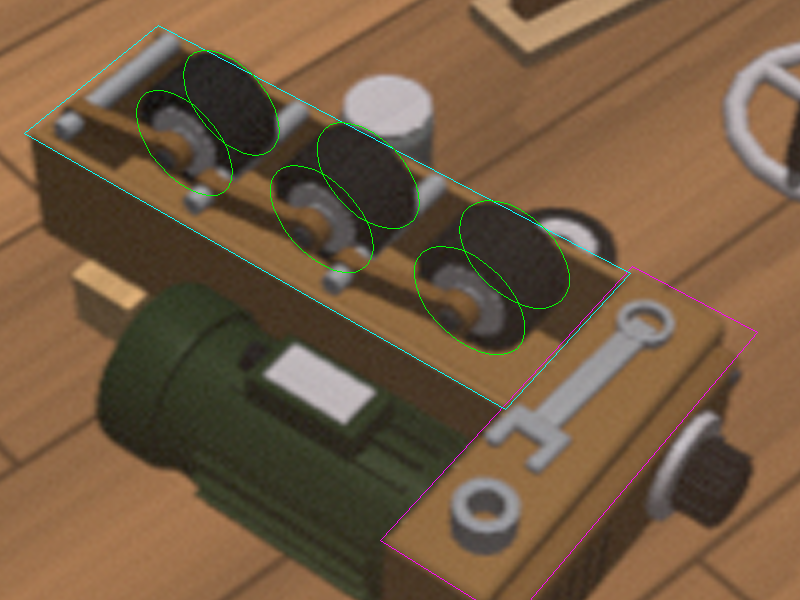

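The fit is good to about 4 mm: roller_a's axle is at about (633,113) and its top at z=188. The tool's y axis already lies along the axle. I'll shut the fingers, rise and travel above it.

Call:
step_arm --rows '[{"delta_pos": [0.0428,-0.038,-0.006],"turn": [0,0,0]},{"delta_pos": [0.0428,-0.038,-0.006],"turn": [0,0,0]},{"delta_pos": [0.0428,-0.038,-0.006],"turn": [0,0,0]},{"delta_pos": [0.0428,-0.038,-0.006],"turn": [0,0,0]},{"delta_pos": [0.0428,-0.038,-0.006],"turn": [0,0,0]},{"delta_pos": [0.0428,-0.038,-0.006],"turn": [0,0,0]},{"delta_pos": [0.0428,-0.038,-0.006],"turn": [0,0,0]},{"delta_pos": [0.0428,-0.038,-0.006],"turn": [0,0,0]},{"delta_pos": [0.0428,-0.038,-0.006],"turn": [0,0,0]},{"delta_pos": [0.0428,-0.038,-0.006],"turn": [0,0,0]}]' --grip 255 --squeeze 20

```text
time: 1.63
eef_pos: [300.3, -351.1, 269.6]
ee_rot: [3.122, 0.35, 0.0]
force: [0.1, -0.2, 0.4]
opening: 0.002
gripper_force: 0.0
```

Call:
step_arm --rows '[{"delta_pos": [0.0428,-0.038,0],"turn": [0,0,0]},{"delta_pos": [0.0428,-0.038,0],"turn": [0,0,0]},{"delta_pos": [0.0428,-0.038,0],"turn": [0,0,0]},{"delta_pos": [0.0428,-0.038,0],"turn": [0,0,0]},{"delta_pos": [0.0428,-0.038,0],"turn": [0,0,0]},{"delta_pos": [0.0428,-0.038,0],"turn": [0,0,0]},{"delta_pos": [0.0428,-0.038,0],"turn": [0,0,0]},{"delta_pos": [0.0428,-0.038,0],"turn": [0,0,0]},{"delta_pos": [0.0428,-0.038,0],"turn": [0,0,0]},{"delta_pos": [0.0428,-0.038,0],"turn": [0,0,0]}]'

```text
time: 2.47
eef_pos: [466.9, -118.2, 269.6]
ee_rot: [3.122, 0.351, 0.001]
force: [-0.7, -0.4, 0.2]
opening: -0.003
gripper_force: 0.0
```

Call:
step_arm --rows '[{"delta_pos": [0.0428,-0.038,0],"turn": [0,0,0]},{"delta_pos": [0.0428,-0.038,0],"turn": [0,0,0]},{"delta_pos": [0.0428,-0.038,0],"turn": [0,0,0]},{"delta_pos": [0.0428,-0.038,0],"turn": [0,0,0]},{"delta_pos": [0.0428,-0.038,0],"turn": [0,0,0]},{"delta_pos": [0.0428,-0.038,0],"turn": [0,0,0]},{"delta_pos": [0.0428,-0.038,0],"turn": [0,0,0]},{"delta_pos": [0.0428,-0.038,0],"turn": [0,0,0]},{"delta_pos": [0.0428,-0.038,0],"turn": [0,0,0]},{"delta_pos": [0.0428,-0.038,0],"turn": [0,0,0]}]'

```text
time: 3.3
eef_pos: [633.3, 114.5, 269.2]
ee_rot: [3.122, 0.351, 0.0]
force: [0.0, 0.2, 1.0]
opening: 0.001
gripper_force: 0.0
```

Next I'll drop 60 mm, leaving the tips about 14 mm above the tyre, and check from close by.

Call:
step_arm --rows '[{"delta_pos": [0,0,0.015],"turn": [0,0,0]},{"delta_pos": [0,0,0.015],"turn": [0,0,0]},{"delta_pos": [0,0,0.015],"turn": [0,0,0]},{"delta_pos": [0,0,0.015],"turn": [0,0,0]},{"delta_pos": [0,0,0.015],"turn": [0,0,0]},{"delta_pos": [0,0,0.015],"turn": [0,0,0]},{"delta_pos": [0,0,0.015],"turn": [0,0,0]},{"delta_pos": [0,0,0.015],"turn": [0,0,0]},{"delta_pos": [0,0,0],"turn": [0,0,0]},{"delta_pos": [0,0,0],"turn": [0,0,0]}]'

```text
time: 4.13
eef_pos: [632.3, 113.1, 208.6]
ee_rot: [-3.122, -0.351, 0.002]
force: [-0.1, 0.3, 0.3]
opening: -0.002
gripper_force: 0.0
```

```bash
python3 - <<'E'
from h import *
im=ctrl.get_image("scene")[:,:,::-1][90:290,240:500]
cv2.imwrite("pics/s2.png",cv2.resize(im,None,fx=3,fy=3,interpolation=cv2.INTER_CUBIC))
s=ctrl.sense();print(s["time"],np.round(s["eef_pos"],1),np.round(s["force"],2))
p=s["eef_pos"]+np.array([0,0,-8]);print("tip px in crop",(proj("scene",p)-[240,90])*3)
E
```

```text
4.1833 [632.6 113.2 209.3] [-0.3   0.77  0.39]
tip px in crop [399.32750916 311.8566283 ]
```

View pics/s2.png

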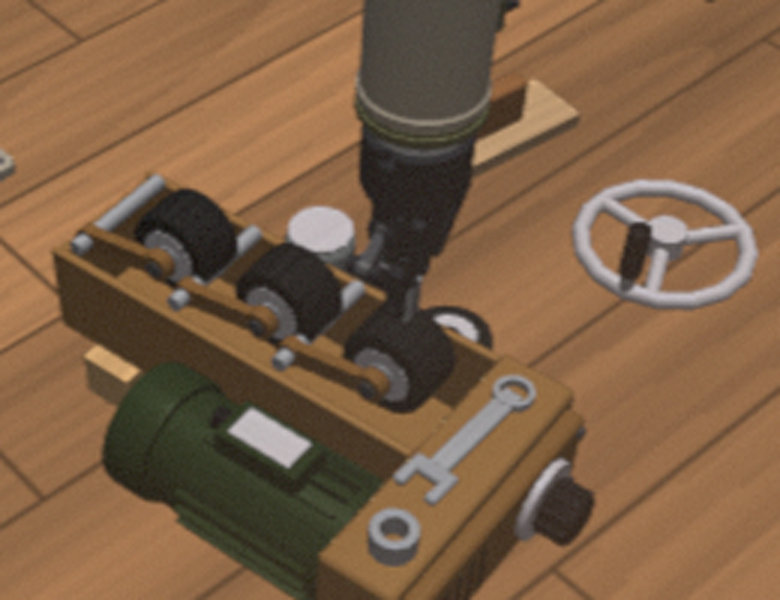

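The closed fingertip at about (410,318) stands just above the middle of roller_a's tyre, which is around (400,345). Both neighbours are well clear, so I'll go slowly down to contact.

Call:
step_arm --rows '[{"delta_pos": [0,0,0.0034],"turn": [0,0,0]},{"delta_pos": [0,0,0.0034],"turn": [0,0,0]},{"delta_pos": [0,0,0.0034],"turn": [0,0,0]},{"delta_pos": [0,0,0.0034],"turn": [0,0,0]},{"delta_pos": [0,0,0.0034],"turn": [0,0,0]},{"delta_pos": [0,0,0.0034],"turn": [0,0,0]},{"delta_pos": [0,0,0.0034],"turn": [0,0,0]},{"delta_pos": [0,0,0.0034],"turn": [0,0,0]},{"delta_pos": [0,0,0.0034],"turn": [0,0,0]},{"delta_pos": [0,0,0],"turn": [0,0,0]}]'

```text
time: 5.02
eef_pos: [632.9, 113.3, 194.2]
ee_rot: [-3.122, -0.351, -0.001]
force: [-0.7, -0.1, 3.2]
opening: 0.001
gripper_force: 1.6
```

Contact at z=194 with 3.2 N, as expected. Pressing 8 mm further.

Call:
step_arm --rows '[{"delta_pos": [0,0,0.002],"turn": [0,0,0]},{"delta_pos": [0,0,0.002],"turn": [0,0,0]},{"delta_pos": [0,0,0.002],"turn": [0,0,0]},{"delta_pos": [0,0,0.002],"turn": [0,0,0]},{"delta_pos": [0,0,0.002],"turn": [0,0,0]},{"delta_pos": [0,0,0.002],"turn": [0,0,0]},{"delta_pos": [0,0,0.002],"turn": [0,0,0]},{"delta_pos": [0,0,0.002],"turn": [0,0,0]},{"delta_pos": [0,0,0],"turn": [0,0,0]},{"delta_pos": [0,0,0],"turn": [0,0,0]}]'

```text
time: 5.85
eef_pos: [632.8, 113.3, 186.2]
ee_rot: [-3.122, -0.351, -0.001]
force: [-0.5, 0.9, 5.8]
opening: -0.0
gripper_force: 2.8
```

At 5.8 N and 10 mm down, the readings agree. I'll hold it, then lift.

Call:
step_arm --rows '[{"delta_pos": [0,0,0],"turn": [0,0,0]},{"delta_pos": [0,0,0],"turn": [0,0,0]},{"delta_pos": [0,0,0],"turn": [0,0,0]},{"delta_pos": [0,0,0],"turn": [0,0,0]},{"delta_pos": [0,0,0],"turn": [0,0,0]},{"delta_pos": [0,0,0],"turn": [0,0,0]},{"delta_pos": [0,0,0],"turn": [0,0,0]},{"delta_pos": [0,0,0],"turn": [0,0,0]},{"delta_pos": [0,0,0],"turn": [0,0,0]},{"delta_pos": [0,0,0],"turn": [0,0,0]}]'

```text
time: 6.68
eef_pos: [632.8, 113.2, 186.3]
ee_rot: [-3.122, -0.351, -0.001]
force: [-0.4, 0.5, 5.4]
opening: 0.001
gripper_force: 2.8
```

Call:
step_arm --rows '[{"delta_pos": [0,0,0],"turn": [0,0,0]},{"delta_pos": [0,0,-0.003],"turn": [0,0,0]},{"delta_pos": [0,0,-0.004],"turn": [0,0,0]},{"delta_pos": [0,0,-0.005],"turn": [0,0,0]},{"delta_pos": [0,0,-0.006],"turn": [0,0,0]},{"delta_pos": [0,0,-0.01],"turn": [0,0,0]},{"delta_pos": [0,0,-0.02],"turn": [0,0,0]},{"delta_pos": [0,0,-0.04],"turn": [0,0,0]},{"delta_pos": [0,0,-0.04],"turn": [0,0,0]},{"delta_pos": [0,0,-0.04],"turn": [0,0,0]}]'

```text
time: 7.52
eef_pos: [632.3, 113.2, 270.8]
ee_rot: [3.122, 0.351, -0.002]
force: [1.1, -0.4, 0.2]
opening: -0.003
gripper_force: 0.0
```

Call:
step_arm --rows '[{"delta_pos": [-0.04,0.036,0],"turn": [0,0,0]},{"delta_pos": [-0.04,0.036,0],"turn": [0,0,0]},{"delta_pos": [-0.04,0.036,0],"turn": [0,0,0]},{"delta_pos": [-0.04,0.036,0],"turn": [0,0,0]},{"delta_pos": [-0.04,0.036,0],"turn": [0,0,0]},{"delta_pos": [-0.04,0.036,0],"turn": [0,0,0]},{"delta_pos": [-0.04,0.036,0],"turn": [0,0,0]},{"delta_pos": [-0.03,0.03,0],"turn": [0,0,0]},{"delta_pos": [-0.02,0.02,0],"turn": [0,0,0]},{"delta_pos": [0,0,0],"turn": [0,0,0]}]'

```text
time: 8.35
eef_pos: [504.1, -72.7, 270.6]
ee_rot: [3.121, 0.347, -0.0]
force: [-0.0, -0.2, 0.4]
opening: -0.002
gripper_force: 0.0
```

```bash
python3 - <<'E'
from h import *
im=ctrl.get_image("scene")[:,:,::-1][90:290,240:500]
cv2.imwrite("pics/s3.png",cv2.resize(im,None,fx=3,fy=3,interpolation=cv2.INTER_CUBIC))
s=ctrl.sense();print(s["time"],np.round(s["eef_pos"],1),np.round(s["force"],2))
E
```

```text
8.4 [504.9 -71.6 270.6] [0.76 0.49 0.14]
```

View pics/s3.png

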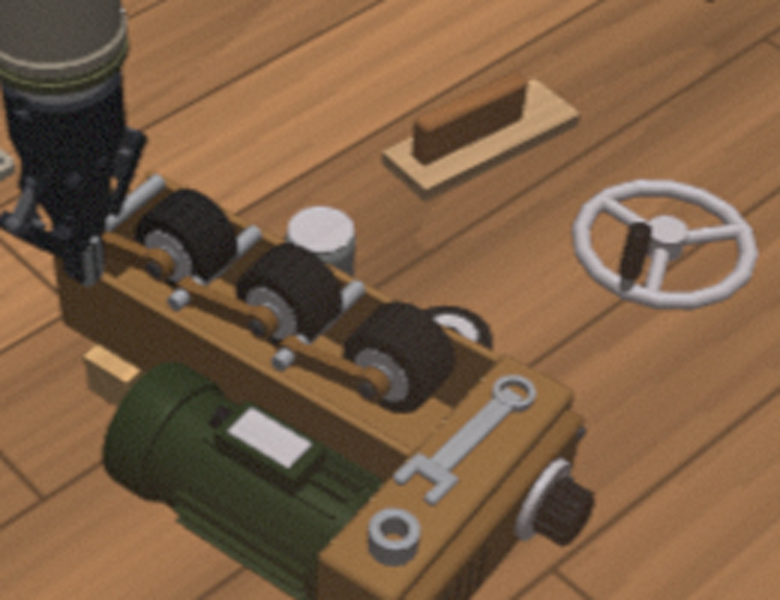

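Roller_a is back up at (400,355), nothing else has moved, and the hand is well clear at upper left. Handing in.

```bash
python3 -c "
from cell import ctrl
print(ctrl.close_job())"
```

```text
the job is handed in; nothing more can be done
None
```

I pressed roller_a down about 10 mm at 5.8 N with the shut fingertips, held it for about a second and let it spring back up; nothing else was touched or moved, the hand is clear, and the job is handed in at about 8.4 s.

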